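Restock a return and show the stamp to the inspection camera

ROBOT

A 7-joint arm with a two-finger parallel gripper is mounted at the origin on a cart in front of the work surface, level with it; the furniture and walls round the work are solid. World frame = base frame: x ahead of the robot, y to its left, z up, the work surface at z = 0. Lengths are in m, angles in rad, forces in N, time in s.
With the tool pointing down it reaches from about 0.375 to 0.925 m from the base axis. Payload 3.1 kg.
Tool frame: the origin (TCP) lies between the finger pads; the fingertips stand 19 mm ahead of it and the grasp point (between the pads) is the TCP; z points along the fingers, y is the line along which they close (so a half turn about z gives the same grasp; the last joint's range is limited). The gripper opens to 85 mm and grips with 20 to 120 N. Pads are 22 mm wide; open, the fingers measure 114 mm over their backs; the gripper's body (76 mm by 85 mm) begins 54 mm behind the grasp point. The pads swing forward as they close: fully open they stand 13 mm farther back than shut.
Start: joints at [1.103, 0.383, 0.044, 1.598, -0.018, 1.161, -0.05], TCP at [0.235, -0.606, 0.25] pointing down, gripper open.
Joint ranges: [-2.61, 2.61], [-0.41, 2.15], [-1.48, 1.57], [0, 2.5], [-1.57, 4.71], [0.05, 1.97], [-2.85, 2.85]. Speed limits (rad/s): [2.79, 2.79, 3.14, 3.14, 3.14, 3.14, 3.14].

INTERFACE

Orientations are given as a unit quaternion [x, y, z, w].
In Python, from bench import move_ptp, movel, move_j, move_gripper, pause, inverse_kinematics, read_camera, camera_params, MotionError, sign_off, look_for, tip_of, read_time_s, read_qpos, read_joint_vel, read_effort, read_eef_pos, read_tcp_rot, read_ft_force, read_ft_torque, read_finger_gap, read_grasp_force gives the robot as it stands. Calls block until the motion is done:
- move_ptp(position, orientation): joint-space move of the TCP to a pose.
- movel(position, orientation=None, speed=0.15): straight line of the TCP; orientation=None keeps the orientation; speed is the mean speed in m/s.
- move_j(angles): joint-space move.
- move_gripper(opening, effort=None): finger opening in m; effort is the grip in N (None keeps the last); returns when the fingers have stopped.
- pause(seconds).
- inverse_kinematics(position, orientation): joint angles nearest the present ones, or None.
- read_camera(name): name is "side" or "top"; returns the picture (384x512x3 uint8, red, green, blue); there is no depth.
- camera_params(name): a dict with "K" (3x3 intrinsics, pixels), "camera_from_world" (4x4, takes a point from world to camera coordinates). Camera axes: x right, y down, z forward; pixel columns grow to the right and rows downward; lengths in m; the calibration is good to about 2 mm. A picture is of the moment at which its call begins. camera_params takes no time and is no camera call.
A pose or a line that the arm cannot do raises MotionError and nothing moves.
- sign_off(): hands the job in; it is judged then, once.
Trained networks look in the newest picture that a camera, given by its name, has taken for a name from the list of things; names that differ only in an ending like _2 or _b are one class to them, and where a whole thing is asked for, a point or a joint stands for the part that bears it (a point fixed in the world has none). Each returns a list of dicts, best first, with "confidence" (0 to 1); they miss things now and then, are a little off and sometimes report something else, mostly with a low value. They report only what shows in the picture. A call takes as long as a camera call. They do not tell look-alikes from the thing itself.
- look_for(camera, name): "at" ([column, row] in pixels, amid what is visible of it).
- tip_of(camera, name): "at" ([column, row] in pixels: a listed point, or the origin of a listed thing).
Readings, each from a call of its own:
- read_time_s(): time.
- read_qpos(): joint angles.
- read_joint_vel(): joint speeds.
- read_effort(): joint torques, N m.
- read_eef_pos(): TCP position.
- read_tcp_rot(): TCP orientation.
- read_ft_force(): force on the tool from outside, world axes, zero at the start.
- read_ft_torque(): the same for the moment, N m.
- read_finger_gap(): finger opening in m.
- read_grasp_force(): force on a finger pad.
Only numpy, scipy, OpenCV 4.12 (cv2) and the standard library are available. Lean on these libraries where they do the work, as an engineer would, in place of code of your own. Each camera call takes 0.05 s, during which the arm holds its last target. There are 200 camera calls.

TASK

Sort the opened return: put the glue stick and the felt marker that stand and lie loose on the left of the table each into the stock bin that already holds one of its kind. Then pick up the hand stamp that stands there too and hold it up still in front of the inspection camera, its printing face looking squarely and centrally into the lens from 10 cm away, with the stamp's long side along the long side of the camera's head; finish while holding it there. Leave the camera as it is set and the tape roll, the box cutter and the small carton where they are.

Things in the scene. Friction and masses are not known exactly. Their poses are not given: they have to be found in the camera images.
- stamp_center (a point): wooden hand stamp standing on its printing face: block 28 x 52 mm, 22 mm high, with a round turned knob (26 mm wide at most) above its middle; 72 mm high in all, 0.05 kg. This point is the stamp's centre, 36 mm above the face. z points from the face to the knob, y along the block's long side.
- stamp_face (a point): centre of the stamp's printing face (its underside), 36 mm below stamp_center; same axes
- stamp_knob (a point): the middle of the thick part of the stamp's knob, where to grip: 58 mm above the face, 26 mm wide; same axes
- stamp: the same hand stamp; origin at the centre of its printing face, same axes
- glue_center (a point): glue stick standing upright, 26 mm in diameter (cap, the upper 32 mm; 24 mm below it), 96 mm high; this point is its centre, 48 mm up; z points up to the cap
- glue: the same glue stick; origin at the centre of its foot
- marker_center (a point): felt marker lying flat on the table, 136 mm long (along its y), 18 mm thick; this point is its centre
- marker: the same marker; origin at the middle of its underside
- glue_bin: grey open stock bin fixed to the table, 180 mm (x) x 120 mm (y), 35 mm high, walls 4 mm, inner floor 5 mm above the table, with a lying glue stick fixed in it along its -y side (its axis 40 mm off the middle, 26 mm thick). Origin: centre of the underside. The two bins look alike and may change places.
- glue_bin_free (a point): point on the inner floor of the glue-stick bin, in the middle of its free part, 18 mm to +y of the bin's middle; about 75 mm are free across (y) and 170 mm along x
- marker_bin: the like grey stock bin with a lying marker fixed in it along its -y side (its axis 44 mm off the middle, 18 mm thick); same size and axes
- marker_bin_free (a point): point on the inner floor of the marker bin, in the middle of its free part, 18 mm to +y of the bin's middle; about 75 mm are free across (y) and 170 mm along x
- camera: inspection camera: foot 100 x 120 mm fixed to the table, yoke 74 mm high carrying a black head 46 x 88 x 48 mm (88 mm along y) that tilts on an axis 62 mm above the table, leaning towards the robot. Origin: centre of the foot's underside
- lens (a point): centre of the round lens on the camera head, 40 mm from the tilt axis; z points out of the lens along the line of sight (upwards and leaning 20 to 37 degrees towards the robot), y along the long side of the head. The head stays where it is set by friction.
- tape_roll: roll of clear tape lying flat, 90 mm across, 24 mm high; origin under its centre; leave alone
- cutter: yellow box cutter lying flat, 150 mm long, 18 mm high; origin at the middle of its underside; leave alone
- carton: small taped carton 81 x 120 x 51 mm; origin under its centre; leave alone
Mind the look-alikes: they are no part of the job. Of the things shaped like the camera, the black one is meant.

How it is judged:
On the way, in this order (a step that is already met when the one before it is completed fails the run):
1. the glue stick lies or stands in the glue-stick bin and the marker lies in the marker bin, both let go (x of glue_center in the frame of glue_bin between -0.09 and 0.09 m and y of glue_center in the frame of glue_bin between -0.06 and 0.06 m and z of glue_center in the frame of glue_bin between 0 and 0.065 m and contact force between each of glue, marker and the fingers below 0.05 N and linear speed of each of glue, marker below 0.03 m/s and x of marker_center in the frame of marker_bin between -0.09 and 0.09 m and y of marker_center in the frame of marker_bin between -0.06 and 0.06 m and z of marker_center in the frame of marker_bin between 0 and 0.065 m), for 0.2 s.
2. the stamp is lifted from the table in the fingers (height (world z) of stamp_face above 0.06 m and contact force between stamp and the fingers above 0.3 N), for 0.2 s.
At the end, for the whole second after the job is handed in: Glue stick and marker rest, let go, in their own bins. The fingers alone hold the stamp still, not touching the camera: face 75 to 125 mm from the lens, within 20 mm of its axis in x and y, facing it within 0.2 rad, long side within 0.25 rad of the head's (all of step 1 and x of stamp_face in the frame of lens between -0.02 and 0.02 m and y of stamp_face in the frame of lens between -0.02 and 0.02 m and z of stamp_face in the frame of lens between 0.075 and 0.125 m and z of stamp_center in the frame of lens above 0.1 m and angle between the z axis of stamp and the z axis of lens, either way round below 0.2 rad and angle between the y axis of stamp and the y axis of lens, either way round below 0.25 rad and height (world z) of stamp_face above 0.12 m and contact force between stamp and the fingers above 0.5 N and contact force between stamp and camera below 0.05 N and linear speed of stamp below 0.02 m/s); the arm keeps its last pose, push and grip.
It fails at once if the camera head is knocked out of its setting (lens moved over 10 mm) (distance of lens from where it was at the start of the episode above 0.01 m).
It fails at once if the roll of clear tape is moved more than 30 mm (distance of tape_roll from where it was at the start of the episode above 0.03 m).
It fails at once if the box cutter is moved more than 30 mm (distance of cutter from where it was at the start of the episode above 0.03 m).
It fails at once if the small carton is moved more than 30 mm (distance of carton from where it was at the start of the episode above 0.03 m).
It also fails if it takes over 72 s, if anything falls off the work surface, if the arm or the gripper's body presses on something with over 40 N, if the wrist force passes 120 N, or if a joint passes its speed limit or range.

## Working session

There is one attempt and no reset: what is moved stays moved. The work goes in short steps, each a Python script; the robot and the scene stay as the last script left them, time stands still between calls to the robot, and variables do not carry over. Pictures are saved under pics/ and viewed, at most 10 in all, crops included, and the job is handed in when it is done.

```bash
mkdir -p pics; ls; cat > h.py <<'E'
import numpy as np, cv2
from bench import *
from scipy.spatial.transform import Rotation as R
def snap(c,fn=None):
    im=read_camera(c)
    if fn: cv2.imwrite('pics/'+fn,cv2.cvtColor(im,cv2.COLOR_RGB2BGR))
    return im
def P(c):
    p=camera_params(c); return np.array(p['K']),np.array(p['camera_from_world'])
def ray(c,uv):
    K,T=P(c); d=T[:3,:3].T@np.linalg.inv(K)@np.array([uv[0],uv[1],1.]); return -T[:3,:3].T@T[:3,3],d/np.linalg.norm(d)
def atz(c,uv,z):
    o,d=ray(c,uv); return o+d*(z-o[2])/d[2]
def proj(c,X):
    K,T=P(c); q=K@(T[:3,:3]@np.array(X)+T[:3,3]); return q[:2]/q[2]
def tri(u1,u2):
    (a,d),(b,e)=ray('top',u1),ray('side',u2)
    s=np.linalg.lstsq(np.c_[d,-e],b-a,rcond=None)[0]; p,q=a+d*s[0],b+e*s[1]
    return (p+q)/2,np.linalg.norm(p-q)
E
python3 - <<'E'
from h import *
a=snap('top','top0.png');b=snap('side','side0.png')
for n in ['stamp_knob','stamp_face','glue_center','marker_center','glue_bin','marker_bin','glue_bin_free','marker_bin_free','camera','lens','tape_roll','cutter','carton']:
  for c in ['top','side']:
    print(n,c,[(np.round(r['at']).astype(int).tolist(),round(r['confidence'],2)) for r in tip_of(c,n)[:4]])
for c in ['top','side']: print(c,np.round(ray(c,(256,192)),3).tolist(),P(c)[0][0,0])
print(read_tcp_rot(),read_time_s())
E
```

```text
pics
stamp_knob top [([171, 185], 0.67)]
stamp_knob side [([208, 235], 0.81)]
stamp_face top [([165, 184], 0.64)]
stamp_face side [([207, 254], 0.66), ([319, 212], 0.59)]
glue_center top [([166, 238], 0.57), ([235, 158], 0.54)]
glue_center side [([258, 256], 0.87)]
marker_center top [([238, 224], 0.82)]
marker_center side [([275, 223], 0.63)]
glue_bin top [([387, 185], 0.89)]
glue_bin side [([288, 157], 0.61)]
marker_bin top [([318, 205], 0.68)]
marker_bin side [([286, 184], 0.93), ([236, 166], 0.6), ([210, 256], 0.52), ([277, 227], 0.3)]
glue_bin_free top [([384, 183], 0.89)]
glue_bin_free side [([289, 161], 0.55)]
marker_bin_free top [([314, 205], 0.81), ([167, 240], 0.3)]
marker_bin_free side [([285, 185], 0.56)]
camera top [([235, 160], 0.87)]
camera side [([217, 292], 0.93), ([219, 215], 0.78)]
lens top [([114, 215], 0.6), ([232, 160], 0.59)]
lens side [([218, 192], 0.88), ([213, 260], 0.59)]
tape_roll top [([286, 259], 0.58)]
tape_roll side [([322, 213], 0.57)]
cutter top [([204, 266], 0.74), ([240, 224], 0.65)]
cutter side [([298, 254], 0.68)]
carton top [([350, 123], 0.7)]
carton side [([238, 164], 0.72)]
top [[0.447, 0.012, 1.39], [0.091, 0.005, -0.996]] 475.29092990618165
side [[0.007, 1.247, 0.893], [0.355, -0.778, -0.518]] 498.9848440635414
[9.82948962e-01 1.83878593e-01 1.44818822e-05 9.74841051e-06] 1.4
```

```bash
python3 - <<'E'
import cv2
a=cv2.imread('pics/top0.png')[90:310,80:450];b=cv2.imread('pics/side0.png')[120:340,140:420]
cv2.imwrite('pics/t.png',cv2.resize(a,None,fx=2.16,fy=2.16,interpolation=2))
cv2.imwrite('pics/s.png',cv2.resize(b,None,fx=2.7,fy=2.7,interpolation=2))
E
```

```text
(no output)
```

View pics/t.png

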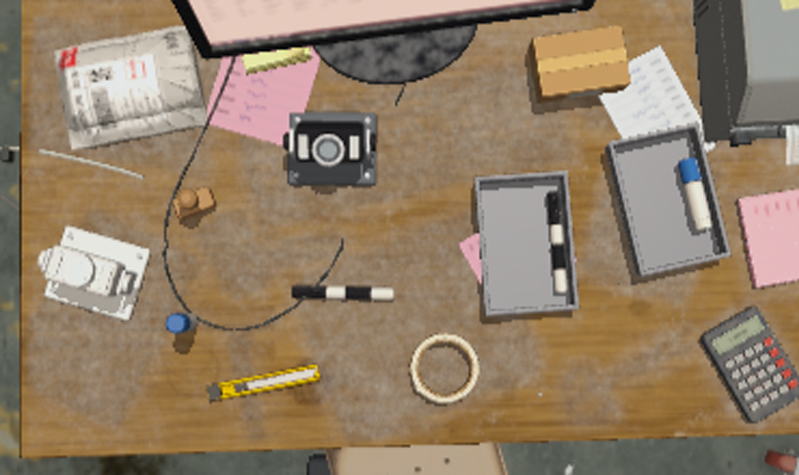

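View pics/s.png

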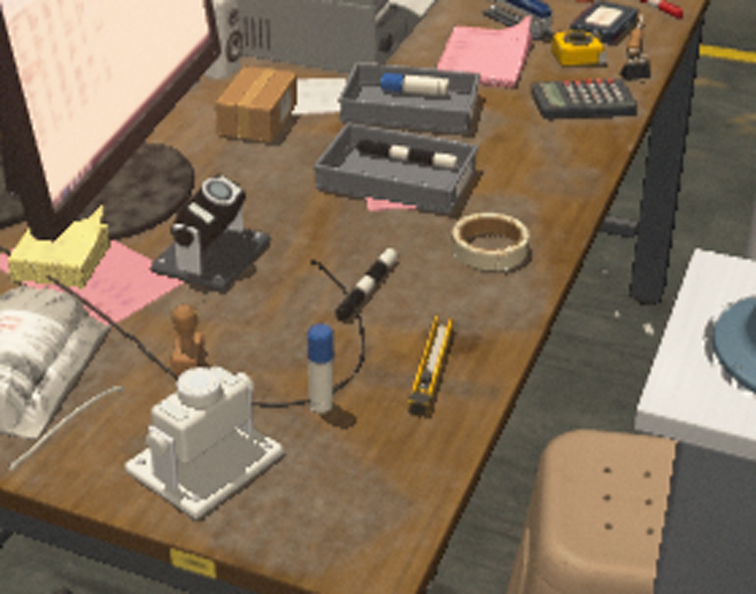

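Top view, in full-picture pixels:
- **Stamp:** (169,184). The other stamp-like object, with a dark base, is far right in the side view at (376,138). It isn't on the left, so it isn't the one meant.
- **Camera:** the black one at (232,160) is meant; the white look-alike is at (114,215).
- **Glue stick and marker:** the only loose glue stick is at (162,239). The loose marker is at (239,225).
- **Bins:** the marker bin is at (322,203) and the glue bin, with the blue cap in it, is at (388,184).

Next I'll confirm these in an enlarged crop.

```bash
python3 - <<'E'
import cv2, numpy as np
a=cv2.imread('pics/top0.png');b=cv2.imread('pics/side0.png')
c=lambda im,x,y,w,h,f:cv2.resize(im[y:y+h,x:x+w],None,fx=f,fy=f,interpolation=2)
m=np.vstack([np.hstack([c(a,205,135,56,42,7),c(b,190,180,56,42,7)]),np.hstack([c(a,148,168,56,42,7),c(b,184,222,56,42,7)])])
print(m.shape);cv2.imwrite('pics/m.png',m)
from h import *
for n,t,s in [('lens',(232,159.5),(220.8,190)),('knob',(164.5,184.5),(208,235.5)),('gluetop',(162.4,239.3),(258.5,241)),('mk end blk',(215,225),(268,236)),('mk end w',(262,226.5),(284,214))]:
    print(n,tri(t,s))
f=lambda u,v:(80+u/2.16,90+v/2.16)
for n,q in [('mbin',[(475,178),(567,172),(578,310),(486,318)]),('gbin',[(610,142),(692,125),(729,257),(641,279)])]:
    C=np.array([atz('top',f(*p),.035) for p in q]);m=C.mean(0);d=C[0]+C[1]-C[2]-C[3]
    print(n,m,'yaw',np.arctan2(d[1],d[0]),'len',np.linalg.norm(C[0]-C[3]),np.linalg.norm(C[0]-C[1]))
for n,q,z in [('foot',[(285,183),(287,113),(377,114),(377,186)],.004),('tape',[(445,369)],.024),('cutter',[(212,390),(318,371)],.018),('carton',[(581,62)],.05)]:
    print(n,[np.round(atz('top',f(*p),z),3).tolist() for p in q])
E
```

```text
(588, 784, 3)
lens (array([0.65691326, 0.08290931, 0.09843076]), np.float64(0.00303125030344538))
knob (array([0.59771183, 0.27468226, 0.07013804]), np.float64(0.006028465425787148))
gluetop (array([0.44450727, 0.27608355, 0.09647807]), np.float64(0.0029391655726623096))
mk end blk (array([0.47809335, 0.14004114, 0.01161342]), np.float64(0.0032906178796821145))
mk end w (array([0.4741693 , 0.00588275, 0.00819744]), np.float64(0.005858785099757077))
mbin [ 0.53283605 -0.17347815  0.035     ] yaw 0.0391957449784624 len 0.1860628024693327 0.12303323336144435
gbin [ 0.58573061 -0.36422465  0.035     ] yaw 0.196737667558821 len 0.18684210746750965 0.11288734830713686
foot [[0.627, 0.147, 0.004], [0.724, 0.143, 0.004], [0.719, 0.02, 0.004], [0.62, 0.023, 0.004]]
tape [[0.371, -0.061, 0.024]]
cutter [[0.353, 0.248, 0.018], [0.374, 0.107, 0.018]]
carton [[0.772, -0.254, 0.05]]
```

View pics/m.png

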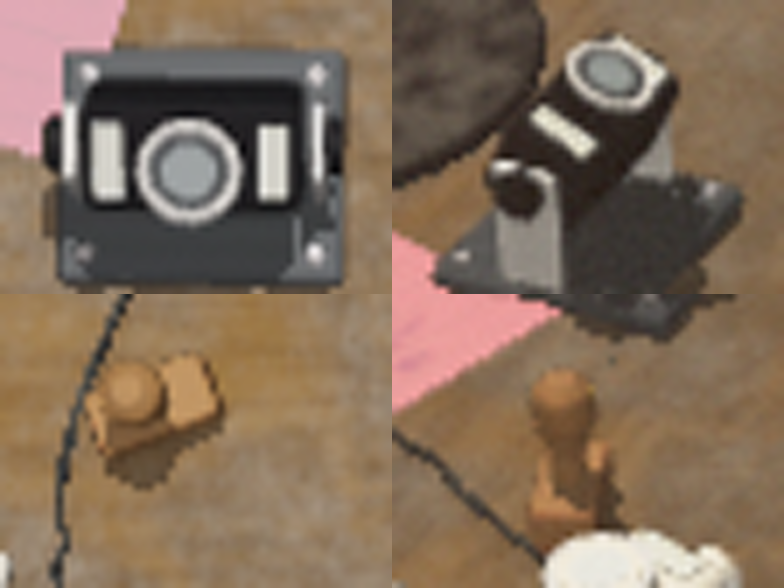

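```bash
cat >> h.py <<'E'
def down(a,z=(0,0,-1)):
    z=np.array(z,float); y=np.array([np.cos(a),np.sin(a),0]); y-=z*(y@z); y/=np.linalg.norm(y)
    return R.from_matrix(np.c_[np.cross(y,z),y,z])
def best(p,a):
    o=[]
    for k in (0,np.pi):
        q=inverse_kinematics(list(p),down(a+k).as_quat().tolist())
        if q is not None: o.append((abs(np.array(q)-np.array(read_qpos())).max(),a+k,np.round(q,2)))
    return sorted(o,key=lambda t:t[0])
E
python3 - <<'E'
from h import *
print('knob',tri((166.9,182),(208.4,238.3)))
print('lens',tri((231.86,159.3),(220.7,190.6)))
for u in [(212.4,155.4),(252.9,155.4)]: print('pivot',atz('top',u,.062))
s=lambda x,y,z:np.round(atz('top',(148+x/7,168+(y-294)/7),z),4)[:2]
C=[s(100,443,.022),s(222,402,.022),s(205,353,.022)]; print('stamp corners',C)
d=C[1]-C[0]; print('long dir ang',np.arctan2(*d[::-1]),np.linalg.norm(d),'centre',(C[0]+C[2])/2)
print(s(132,392,.058), 'top of knob', s(132,392,.066))
for n,p,a in [('glue',(.445,.276,.075),0),('glue',(.445,.276,.075),np.pi/2),('marker',(.476,.073,.022),0),('gb',(.59,-.346,.08),0.2),('gb',(.59,-.346,.08),1.77),('mb',(.534,-.156,.04),1.61)]: print(n,p,best(p,a))
E
```

```text
knob (array([0.60359962, 0.2694754 , 0.05570864]), np.float64(0.00031939247440959136))
lens (array([0.65753363, 0.08327273, 0.09636514]), np.float64(0.002432310461145551))
pivot [0.67459419 0.13924709 0.062     ]
pivot [0.6714453 0.0250646 0.062    ]
stamp corners [array([0.5866, 0.2894]), array([0.6022, 0.239 ]), array([0.6228, 0.2457])]
long dir ang -1.2706251559647854 0.05275907504875345 centre [0.6047  0.26755]
[0.6032 0.2691] top of knob [0.6022 0.2675]
glue (0.445, 0.276, 0.075) [(np.float64(1.051014346905345), 0, array([ 0.05,  0.52, -0.81,  2.  ,  0.51,  0.84, -1.04])), (np.float64(1.8695534646402596), 3.141592653589793, array([ 0.35,  0.81, -1.25,  1.98,  0.9 ,  1.06,  1.82]))]
glue (0.445, 0.276, 0.075) [(np.float64(0.9677057145051389), 1.5707963267948966, array([ 0.14,  0.57, -0.92,  1.99,  0.6 ,  0.87,  0.46])), (np.float64(2.629635734011409), 4.71238898038469, array([ 0.14,  0.57, -0.92,  1.99,  0.6 ,  0.87, -2.68]))]
marker (0.476, 0.073, 0.022) [(np.float64(0.7558604279465948), 0, array([ 0.39,  0.53, -0.71,  2.11,  0.55,  0.69, -0.69])), (np.float64(2.145660580619227), 3.141592653589793, array([ 0.79,  0.9 , -1.25,  2.1 ,  1.06,  1.02,  2.1 ]))]
gb (0.59, -0.346, 0.08) [(np.float64(0.554170511004706), 0.2, array([ 0.7 ,  0.65, -0.31,  1.61,  0.23,  0.93,  0.5 ])), (np.float64(2.3293411064702623), 3.3415926535897933, array([ 0.34,  0.63,  0.17,  1.63, -0.13,  0.9 , -2.38]))]
gb (0.59, -0.346, 0.08) [(np.float64(0.8987025646011321), 4.911592653589793, array([ 0.54,  0.62, -0.09,  1.62,  0.07,  0.9 , -0.95])), (np.float64(1.9971615686315816), 1.77, array([ 0.87,  0.7 , -0.56,  1.6 ,  0.42,  0.97,  1.95]))]
mb (0.534, -0.156, 0.04) [(np.float64(1.4072729349065545), 4.751592653589793, array([ 0.4 ,  0.5 , -0.23,  1.95,  0.17,  0.71, -1.46])), (np.float64(1.549419156520929), 1.61, array([ 0.66,  0.56, -0.54,  1.94,  0.4 ,  0.76,  1.5 ]))]
```

The crop confirms the black camera, with its lens at top (232,159), and the wooden stamp at top (169,183). The positions agree with the sizes given: knob height 56 mm, lens height about 97 mm, glue top 96 mm. I'll do the glue stick and marker now.

```bash
cat >> h.py <<'E'
def go(p,a,speed=None):
    q=down(a).as_quat().tolist()
    if speed: movel(list(p),q,speed)
    else: move_ptp(list(p),q)
E
python3 - <<'E'
from h import *
move_gripper(.06,30)
go((.445,.276,.19),0); go((.445,.276,.075),0,.15)
move_gripper(0,30); print('glue',read_finger_gap(),read_grasp_force(),read_time_s())
go((.445,.276,.19),0,.25); go((.582,-.3466,.19),.2); go((.582,-.3466,.082),.2,.15)
print(read_ft_force())
move_gripper(.06); go((.582,-.3466,.19),.2,.25)
print(read_time_s())
go((.476,.073,.12),-.029); go((.476,.073,.022),-.029,.12)
move_gripper(0,30); print('marker',read_finger_gap(),read_grasp_force(),read_time_s())
if read_finger_gap()>.01:
    go((.476,.073,.15),-.029,.25); go((.532,-.1555,.15),.039-np.pi/2); go((.532,-.1555,.033),.039-np.pi/2,.12)
    print(read_ft_force()); move_gripper(.04); go((.532,-.1555,.2),.039-np.pi/2,.25)
    go((.604,.2685,.22),.3)
print(read_time_s())
a=snap('top');b=snap('side')
c=lambda im,x,y,w,h,f:cv2.resize(im[y:y+h,x:x+w],None,fx=f,fy=f)
cv2.imwrite('pics/m2.png',cv2.cvtColor(np.hstack([c(a,150,110,280,170,1.4),c(b,180,120,168,102,2.333)]),cv2.COLOR_RGB2BGR))
E
```

```text
glue 0.025457908838995263 29.48839479504386 6.2667
[ 0.81800721  0.6728128  -1.13626609]
11.0333
marker 0.015560050083673891 30.210284570566728 14.075
[-0.34492421 -0.23769921  0.130588  ]
19.55
```

View pics/m2.png

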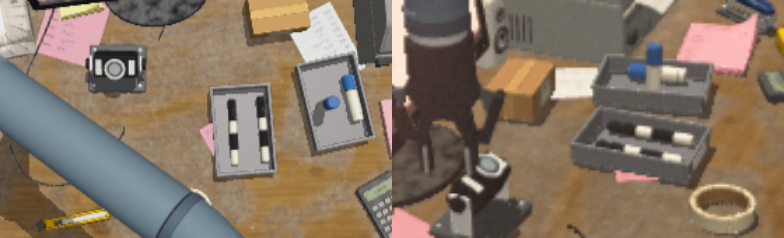

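The glue stick stands in its bin, with its cap at about (387,183) in the top picture. The marker lies in the marker bin at about (317,205). Next is the stamp.

```bash
cat >> h.py <<'E'
LENS=np.array([.6573,.083,.0975]); th,yw=np.radians(25.5),-.035
RL=R.from_euler('z',yw)*R.from_euler('y',-th); LZ=RL.as_matrix()[:,2]
SY=-1.2706+np.pi
def final(g):  # grip yaw g -> tool rotations at the lens (both stamp ways round)
    Rs=R.from_euler('z',SY-np.pi/2)
    return [RL*R.from_euler('z',k)*Rs.inv()*down(g) for k in (0,np.pi)]
E
python3 - <<'E'
from h import *
pk=[.604,.2685,.058]; o=[]
for g in np.arange(-np.pi,np.pi,np.pi/12):
    q0=inverse_kinematics(pk,down(g).as_quat().tolist())
    if q0 is None: continue
    for k,Rf in enumerate(final(g)):
        q=[inverse_kinematics((LENS+d*LZ).tolist(),Rf.as_quat().tolist()) for d in (.158,.22)]
        if all(x is not None for x in q):
            m=max(abs(q0[6]),abs(q[0][6])); o.append((m+abs(np.array(q0)-q[0]).max(),g,k,np.round(q0,2),np.round(q[0],2)))
o.sort(key=lambda t:t[0])
for x in o[:4]: print(x)
_,g,k,_,_=o[0]; Rf=final(g)[k].as_quat().tolist()
go((pk[0],pk[1],.15),g); move_gripper(.06,40); go(pk,g,.12)
move_gripper(0,40); print('stamp',read_finger_gap(),read_grasp_force())
go((pk[0],pk[1],.28),g,.2); pause(.3); print(read_finger_gap(),read_grasp_force())
move_ptp((LENS+.23*LZ).tolist(),Rf); movel((LENS+.158*LZ).tolist(),Rf,.08); pause(.5)
print(read_eef_pos(),read_finger_gap(),read_grasp_force(),read_time_s())
a=snap('top');b=snap('side')
for n in ['stamp_face','stamp_knob','lens']:
  for c in ['top','side']: print(n,c,[(np.round(r['at'],1).tolist(),round(r['confidence'],2)) for r in tip_of(c,n)[:3]])
for c in ['top','side']: print(c,'exp face',proj(c,LENS+.1*LZ),'lens',proj(c,LENS))
c=lambda im,x,y,w,h,f:cv2.resize(im[y:y+h,x:x+w],None,fx=f,fy=f,interpolation=2)
cv2.imwrite('pics/m3.png',cv2.cvtColor(np.hstack([c(a,190,120,80,110,5),c(b,180,130,80,110,5)]),cv2.COLOR_RGB2BGR))
E
```

```text
(np.float64(0.8065173188286645), np.float64(1.0471975511966), 0, array([ 0.27,  0.95, -1.1 ,  1.65,  0.93,  1.15, -0.04]), array([ 0.93,  0.36, -1.36,  2.02,  0.79,  0.76, -0.15]))
(np.float64(0.8702408541400826), np.float64(1.3089969389957492), 0, array([ 0.29,  0.98, -1.15,  1.65,  0.97,  1.18,  0.21]), array([ 0.96,  0.4 , -1.41,  2.02,  0.84,  0.79,  0.08]))
(np.float64(1.0302655755013552), np.float64(0.7853981633974505), 0, array([ 0.25,  0.92, -1.06,  1.65,  0.88,  1.12, -0.28]), array([ 0.9 ,  0.33, -1.32,  2.02,  0.75,  0.73, -0.38]))
(np.float64(1.1178000613812837), np.float64(1.5707963267948992), 0, array([ 0.31,  1.01, -1.19,  1.65,  1.  ,  1.2 ,  0.45]), array([ 0.98,  0.44, -1.46,  2.02,  0.9 ,  0.82,  0.3 ]))
stamp 0.02390581374327369 39.39195570303127
0.024502872039712718 39.22228370443918
[0.58933019 0.08515756 0.24022468] 0.024194240971294627 39.26396318769548 25.9667
stamp_face top [([226.6, 168.2], 0.68)]
stamp_face side [([235.0, 168.6], 0.5)]
stamp_knob top [([231.2, 158.3], 0.7), ([231.6, 176.9], 0.51)]
stamp_knob side [([237.9, 153.4], 0.69)]
lens top [([114.6, 215.8], 0.97), ([231.4, 159.0], 0.64)]
lens side [([220.3, 189.7], 0.73), ([211.7, 261.9], 0.65)]
top exp face [229.4703798 169.9826401] lens [231.74987841 158.91204203]
side exp face [232.17696894 167.39123559] lens [221.17702186 190.31198788]
```

View pics/m3.png

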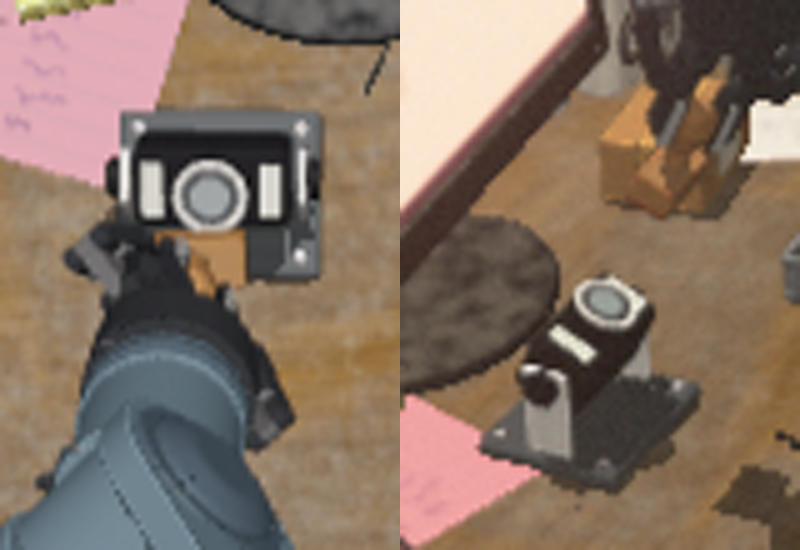

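The stamp is held above the lens: face at side (235,168), against (232,167) expected. I'll overlay the expected block and head outlines to check tilt and alignment.

```bash
python3 - <<'E'
from h import *
import itertools
print('face tri',tri((226.6,168.2),(235,168.6)),LENS+.1*LZ)
m=cv2.imread('pics/m3.png'); m=cv2.resize(m,None,fx=1,fy=1)
def box(org,M,lo,hi,col):
    v=[np.array(p) for p in itertools.product(*zip(lo,hi))]
    for i,j in itertools.combinations(range(8),2):
        if (v[i]!=v[j]).sum()==1:
            for c,o,f in (('top',(190,120),0),('side',(180,130),400)):
                q=[((proj(c,org+M@v[k])+.5-np.array(o))*5+[f,0]).astype(int).tolist() for k in (i,j)]
                cv2.line(m,q[0],q[1],col,1)
M=RL.as_matrix()
box(LENS+.1*LZ,M,(-.014,-.026,0),(.014,.026,.022),(0,255,0))
for t,col in((25.5,(255,255,0)),(32,(0,0,255))):
    A=(R.from_euler('z',yw)*R.from_euler('y',-np.radians(t))).as_matrix()
    piv=np.array([.6735,.083,.062]); 
    v=piv+A@[0,0,.04]; print(t,v)
    for c in('top','side'): print(c,proj(c,v))
    box(piv,A,(-.023,-.044,-.012),(.023,.044,.036),col)
cv2.imwrite('pics/m4.png',m)
E
```

```text
face tri (array([0.61166317, 0.08866662, 0.18751468]), np.float64(0.015872814705408227)) [0.61427526 0.08450648 0.18775853]
25.5 [0.6562901  0.08360259 0.09810341]
top [231.52583062 159.24723768]
side [221.36676198 190.30140647]
32 [0.65231621 0.08374174 0.09592192]
top [231.55604264 160.80646401]
side [222.5230138  191.17616308]
```

View pics/m4.png

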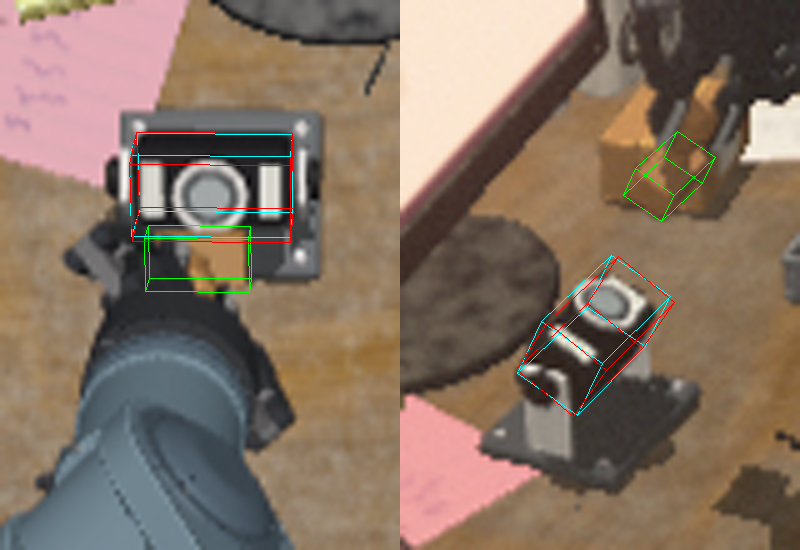

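```bash
python3 - <<'E'
from h import *
for t in range(18,38,3):
    A=(R.from_euler('z',yw)*R.from_euler('y',-np.radians(t))).as_matrix(); piv=np.array([.673,.083,.062])
    r=lambda x,z:round(proj('top',piv+A@[x,0,z])[1],1)
    print(t,'front',r(-.023,.024),'backtop',r(.023,.024),'backbot',r(.023,-.024),'lens',r(0,.04),proj('side',piv+A@[0,0,.04]).round(1))
print('obs front 164.6 back 146.4 lens 159.3 side 220.7 190.6')
E
```

```text
18 front 164.9 backtop 148.4 backbot 146.2 lens 157.6 [220.1 189.5]
21 front 165.2 backtop 148.9 backbot 145.8 lens 158.3 [220.7 189.8]
24 front 165.6 backtop 149.5 backbot 145.5 lens 159.1 [221.2 190.1]
27 front 165.9 backtop 150.0 backbot 145.2 lens 159.8 [221.8 190.5]
30 front 166.2 backtop 150.6 backbot 144.9 lens 160.5 [222.3 190.9]
33 front 166.4 backtop 151.2 backbot 144.6 lens 161.2 [222.8 191.4]
36 front 166.6 backtop 151.8 backbot 144.4 lens 161.9 [223.3 191.8]
obs front 164.6 back 146.4 lens 159.3 side 220.7 190.6
```

The lens position gives a tilt of about 24°, against the 25.5° I used. The block outline matches within a few mm in both views, so everything is well inside tolerance.

```bash
python3 -c "
from h import *
print(read_eef_pos(),read_grasp_force(),abs(np.array(read_joint_vel())).max(),read_time_s()); print(sign_off())"
```

```text
[0.58930317 0.08543436 0.24007326] 39.26342999387998 0.0016245540407334288 26.3667
the job is handed in; nothing more can be done
None
```

I handed the job in at about 26 s, result not reported back: the glue stick and marker are in their own bins, and the stamp is held still with its face about 10 cm from the black camera's lens, aligned with it.

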